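# Sweep the black-rimmed lenses into the counting tray's trough

### The arm

A 6-joint arm with a two-finger parallel gripper is mounted at the origin on a cart in front of the work surface, level with it; the furniture and walls round the work are solid. World frame = base frame: x ahead of the robot, y to its left, z up, the work surface at z = 0. Lengths are in m, angles in rad, forces in N, time in s.
With the tool pointing down it reaches from about 0.25 to 0.775 m from the base axis. Payload 4 kg.
Tool frame: the origin (TCP) lies between the finger pads; the fingertips stand 14 mm ahead of it and the grasp point (between the pads) lies 5 mm behind it (robot.tips_ahead is the distance from the TCP to the fingertips, in m); z points along the fingers, y is the direction in which the jaws open and shut (so a half turn about z gives the same grasp; the last joint's range is limited). The gripper opens to 94 mm and grips with 3 to 60 N. Pads are 16 mm wide; open, the fingers measure 119 mm over their backs; the gripper's body (75 mm by 177 mm) begins 78 mm behind the grasp point.
Start: joints at [1.109, 0.087, 1.371, -0, 1.684, -0.103], TCP at [0.193, 0.515, 0.22] pointing down, gripper open.
Joint ranges: [-3.1, 3.1], [-0.76, 2.03], [0.27, 2.55], [-1.08, 4.22], [0.17, 2.65], [-2.57, 2.57]. Speed limits (rad/s): [2.79, 2.79, 3.14, 3.14, 3.14, 3.14].

### API

Orientations are given as [roll, pitch, yaw] about the fixed x, y, z axes, in that order (R = Rz(yaw) Ry(pitch) Rx(roll)).
In Python, from bench import robot, optics, job gives the robot as it stands.
- The arm moves only by the tool apply_moves, never from a script. Its argument "moves" is a list of rows, each a list of 3 entries, a list of its own where there are three numbers: the shift along the tool's x, y, z in cm, then the turn, a rotation vector about the tool's x, y, z in rad, then the opening, from 0 (shut) to 1 (fully open). In form: [[[tx, ty, tz], [rx, ry, rz], grip], ...]. A call has exactly 10 rows; each row is the pose to reach, as a shift and turn from the pose commanded when the call began, along the tool's axes at that moment; what a row does not reach only later rows make up. A row lasts 1/12 s, in which the tool goes at most 41.7 mm and 7.16 degrees, less where a joint would pass 70% of its speed; a pose out of reach is approached as far as the arm can. A call with a gripper value outside its range is refused whole. The fingers move at their own pace and stop on an object; the grip force is fixed at half the most. Time passes only in rows, so rows that repeat a pose let the fingers close, or fill a call up. It gives the time, the measured TCP pose, the force and the opening at its end, in the units of the state.
- robot.get_obs(): the state, without advancing time (a new reading comes with each control period).
- optics.snapshot(name): name is "scene" or "side" or "wrist"; returns the picture (480x640x3 uint8, red, green, blue); there is no depth.
- optics.get_calibration(name): a dict with "fx", "fy", "cx", "cy" (pixels), "rvec" (rotation vector, rad) and "tvec" (3), from world to camera coordinates, as OpenCV has them. Camera axes: x right, y down, z forward; pixel columns grow to the right and rows downward; lengths in m; the calibration is good to about 2 mm. A picture is of the moment at which its call begins: read the wrist's pose just before it. get_calibration takes no time and is no camera call; for the wrist camera it gives the pose at the moment of the call.
- job.close_job(): hands the job in, once; it reports no verdict.
The state is a dict: "time": time; "joint_positions": joint angles; "qvel": joint speeds; "joint_torque": joint torques, N m; "tool_pos": TCP position; "ee_rot": TCP orientation; "wrist_force": force on the tool from outside, world axes, zero at the start; "wrist_torque": the same for the moment, N m; "width": finger opening in m.
Only numpy, scipy, OpenCV 4.12 (cv2) and the standard library are available. Lean on these libraries where they do the work, as an engineer would, in place of code of your own. Each camera call takes 0.05 s, during which the arm holds its last target.

### The job

Sweep the two black-rimmed lenses across the deck of the counting tray with the closed fingertips, so that they drop over its marked edge and lie flat on the floor of the trough beside it. Only push them, do not pick them up; leave the white-rimmed lens where it lies and everything else on the bench undisturbed.

Things in the scene. Friction and masses are not known exactly. Their poses are not given: they have to be found in the camera images.
- tray: counting tray fixed to the bench, grey deck and low blue rims, blue trough, 282 x 216 mm; its trough is on the robot's right, turned by up to 0.3 rad. Origin on the bench top; x along its length, y from the trough toward the deck. Deck: flat, y -40 to +90 mm, top 16 mm above the bench, no rim at y = +90; rims at its ends x = +-138 mm, 6 mm wide, stand 6 mm above the deck
- deck_edge (a point): middle of the deck's edge over the trough (tray y = -40 mm), at deck height; a white line is painted 6 mm short of it; axes as the tray's. The three lenses lie on the deck in a row along x, about 85 mm apart, in any order, at tray y 0 to 45 mm
- trough (a point): centre of the trough's floor, 12 mm below the deck and 4 mm above the bench; axes as the tray's. The trough is 80 mm wide (tray y -40 to -120 mm) and as long as the tray; its outer wall (y -120 to -126 mm) is 26 mm high. Fixed to the bench nearby: a white hook stand, 170 mm high, beyond the tray's far end
- lens_black_large: trial lens, a glass disc in a black round rim of diameter 50 mm with a small black grip tab on one side; 8 mm thick, 58 mm long over the tab, about 40 g. Origin on the underside; its x points from the tab to the disc (disc centre at x = +4 mm, end of the tab at x = -29 mm), z up. Starts flat on the deck, turned any way
- lens_black_small: trial lens, a glass disc in a black round rim of diameter 46 mm with a small black grip tab on one side; 8 mm thick, 54 mm long over the tab, about 40 g. Origin on the underside; its x points from the tab to the disc (disc centre at x = +4 mm, end of the tab at x = -27 mm), z up. Starts flat on the deck, turned any way
- lens_white: trial lens, a glass disc in a white round rim of diameter 42 mm with a small black grip tab on one side; 8 mm thick, 50 mm long over the tab, about 40 g. Origin on the underside; its x points from the tab to the disc (disc centre at x = +4 mm, end of the tab at x = -25 mm), z up. Starts flat on the deck, turned any way; must stay where it lies
- loupe: black tapered eye loupe, 39 mm across, 40 mm high, standing left of the tray; bystander, origin under its centre
- dropper_bottle: amber dropper bottle, 32 mm across, 102 mm high, standing left of the tray; bystander, origin under its centre
- brown_carton: plain brown carton, 62 x 61 x 94 mm, standing left of the tray; bystander, origin under its centre
Things that resemble listed ones, but are neither listed nor needed, are in the scene too. Leave any orange or yellow look-alike of the lens_black_small alone.

How it is judged:
At the end, for the whole second after the job is handed in: both black-rimmed lenses lie at rest in the trough, flat (tilt under 0.12 rad) on its floor (underside less than 9 mm above the bench); the white-rimmed lens is within 10 mm, and every bystander within 15 mm, of where it started (y of lens_black_large in the frame of tray between -0.12 and -0.055 m and x of lens_black_large in the frame of tray between -0.135 and 0.135 m and height (world z) of each of lens_black_large, lens_black_small below 0.009 m and angle between each of lens_black_large, lens_black_small's own z axis and vertical below 0.12 rad and linear speed of each of lens_black_large, lens_black_small below 0.01 m/s and y of lens_black_small in the frame of tray between -0.12 and -0.055 m and x of lens_black_small in the frame of tray between -0.135 and 0.135 m and distance of lens_white from where it was at the start of the episode below 0.01 m and distance of each of loupe, dropper_bottle, brown_carton from where it was at the start of the episode below 0.015 m); the robot touches nothing.
It fails at once if a lens is lifted (underside more than 28 mm above the bench, 12 mm above the deck) (height (world z) of any of lens_black_large, lens_black_small, lens_white above 0.028 m).
It fails at once if the white-rimmed lens is moved by more than 10 mm (distance of lens_white from where it was at the start of the episode above 0.01 m).
It fails at once if a bystander is moved by more than 15 mm (distance of any of loupe, dropper_bottle, brown_carton from where it was at the start of the episode above 0.015 m).
It also fails if it takes over 48 s, if anything falls off the work surface, if the arm or the gripper's body presses on something with over 40 N, if the wrist force passes 120 N, or if a joint passes its speed limit or range.

## Working session

There is one attempt and no reset: what is moved stays moved. The work goes in short steps, Python scripts to look and compute and a tool call to move; the robot and the scene stay as the last step left them, time stands still between calls to the robot, and variables do not carry over. Pictures are saved under pics/ and viewed, and the job is handed in when it is done.

Besides the shell and the picture viewer there is one more tool, called after ">>>" in YAML: its name, and indented under it one key for each argument. apply_moves: Moves the arm, as the interface text tells. Its arguments: {"type":"object","properties":{"moves":{"type":"array"}},"required":["moves"]}

```bash
mkdir -p pics; ls; python3 - <<'E'
from bench import robot, optics, job
import cv2
o=robot.get_obs();print({k:o[k] for k in('time','tool_pos','ee_rot','width')})
for n in("scene","side","wrist"):
    im=optics.snapshot(n);cv2.imwrite(f"pics/{n}0.png",im[:,:,::-1]);print(n,optics.get_calibration(n))
E
```

```text
pics
{'time': 0.0, 'tool_pos': array([0.19291881, 0.51451921, 0.21832356]), 'ee_rot': array([-3.13944715e+00, -2.21451130e-04,  2.78278866e+00]), 'width': 0.09363712493543672}
scene {'fx': 575.6614268738705, 'fy': 575.6614268738705, 'cx': 313.0906896213448, 'cy': 248.24568280905132, 'rvec': array([ 0.95461491, -2.50688986,  0.9990634 ]), 'tvec': array([0.32439291, 0.34351961, 0.74674581])}
side {'fx': 507.2916131442624, 'fy': 507.2916131442624, 'cx': 315.9942967412687, 'cy': 232.45089375323855, 'rvec': array([ 2.1513195 , -0.04322372,  0.04641447]), 'tvec': array([-0.53648967, -0.03233002,  1.08736111])}
wrist {'fx': 358.47076088511324, 'fy': 358.47076088511324, 'cx': 321.7367528157772, 'cy': 248.33780265942303, 'rvec': array([-2.38643205, -1.65409239, -0.22757341]), 'tvec': array([-0.54875171, -0.02853068,  0.39357493])}
```

View pics/scene0.png

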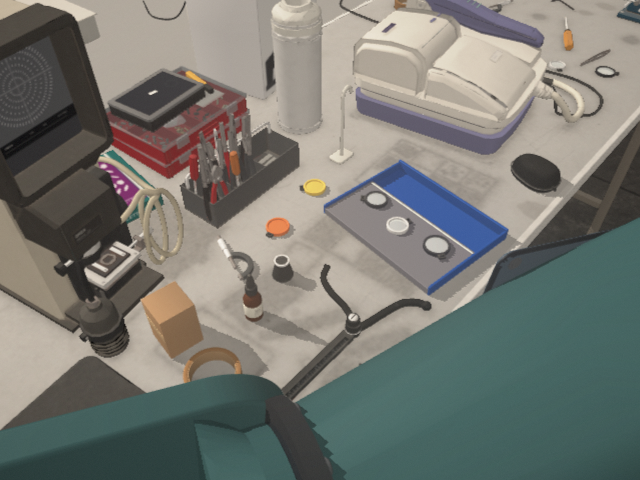

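View pics/side0.png

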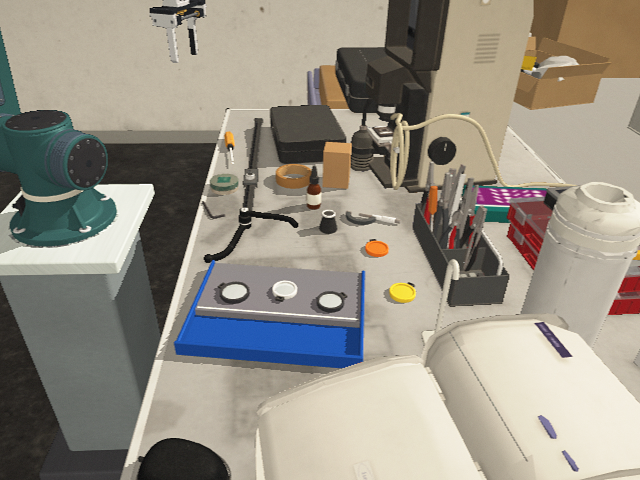

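View pics/wrist0.png

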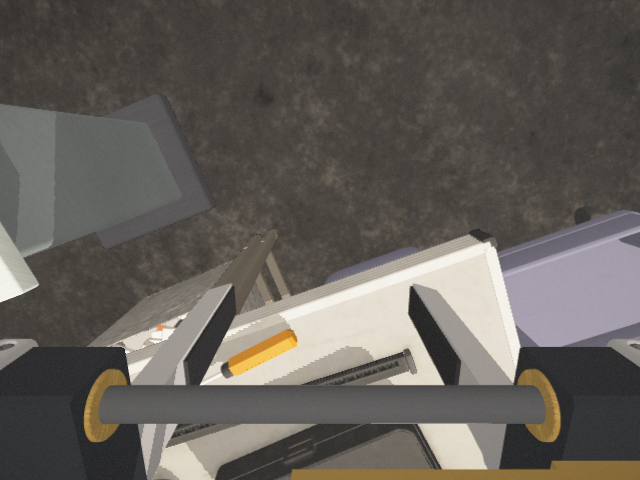

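Candidates:
- Black lenses on the deck: scene (376,199) and (436,245); side (330,301) and (234,292).
- White lens: scene (397,225), side (285,289).
- Look-alikes to leave alone: yellow (315,187), orange (277,228), and a black-rimmed ring off the tray at the bench corner (606,71).

I choose the two black-rimmed ones on the deck, and check them in close crops.

```bash
python3 - <<'E'
import cv2
a=cv2.imread("pics/scene0.png")[150:300,310:520];cv2.imwrite("pics/cs.png",cv2.resize(a,None,fx=3.8,fy=3.8,interpolation=2))
a=cv2.imread("pics/side0.png")[250:380,165:375];cv2.imwrite("pics/cd.png",cv2.resize(a,None,fx=3.8,fy=3.8,interpolation=2))
E
```

```text
(no output)
```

View pics/cs.png

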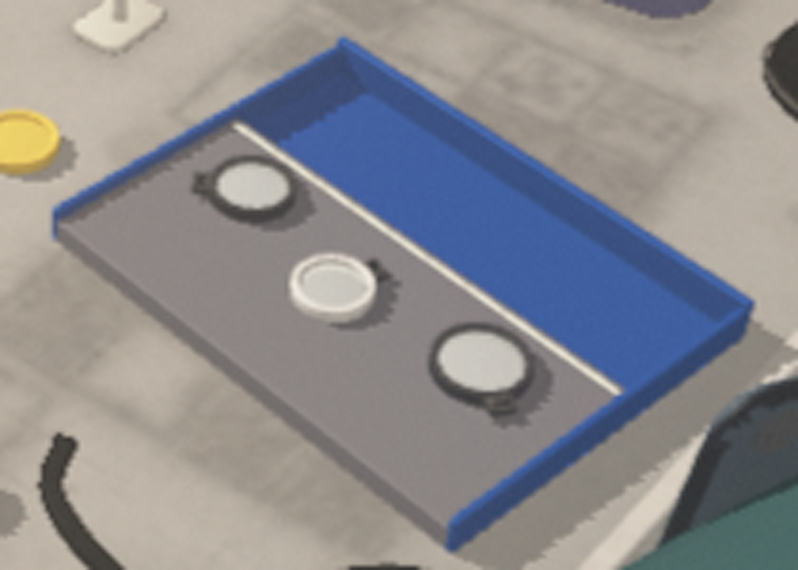

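View pics/cd.png

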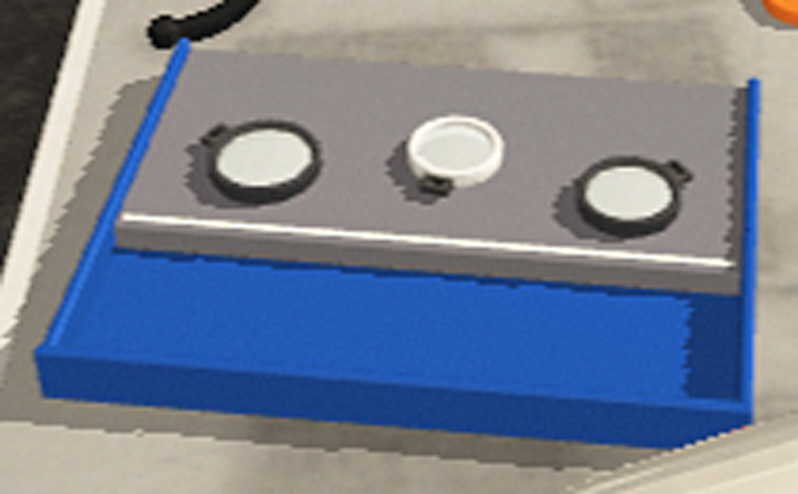

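```bash
cat > h.py <<'E'
import numpy as np, cv2
from bench import optics
def ray(cal,uv,z):
    R=cv2.Rodrigues(cal['rvec'])[0];c=-R.T@cal['tvec']
    d=R.T@np.array([(uv[0]-cal['cx'])/cal['fx'],(uv[1]-cal['cy'])/cal['fy'],1]);return c+d*(z-c[2])/d[2]
def proj(cal,P):
    K=np.array([[cal['fx'],0,cal['cx']],[0,cal['fy'],cal['cy']],[0,0,1]])
    return cv2.projectPoints(np.array(P,float),cal['rvec'],cal['tvec'],K,None)[0][:,0]
E
python3 - <<'E'
from h import *
from scipy.optimize import least_squares
S=optics.get_calibration('scene');D=optics.get_calibration('side')
fs=lambda u:np.array(u)/3.8+[310,150]
fd=lambda u:np.array(u)/3.8+[165,250]
T=[(.141,-.126,.026),(-.141,-.126,.026),(.141,.09,.022),(-.141,.09,.022)]
ms=[fs(u) for u in[(343,40),(752,305),(55,213),(450,525)]]
md=[fd(u) for u in[(752,405),(38,350),(752,82),(185,42)]]
def W(p,T):
    c,s=np.cos(p[2]),np.sin(p[2]);return [(p[0]+c*x-s*y,p[1]+s*x+c*y,z) for x,y,z in T]
f=lambda p:np.r_[(proj(S,W(p,T))-ms).ravel(),(proj(D,W(p,T))-md).ravel()]
r=least_squares(f,[.5,-.1,0]);print(r.x,f(r.x).round(1).reshape(-1,2))
p=r.x;c,s=np.cos(p[2]),np.sin(p[2])
def tr(w): d=w[:2]-p[:2];return np.array([c*d[0]+s*d[1],-s*d[0]+c*d[1]])
for n,a,b in[('far',(250,187),(628,194)),('white',(333,285),(455,150)),('near',(482,362),(264,160)),('tabfar',(200,184),(682,170)),('tabw',(380,270),(435,187)),('tabn',(503,408),(213,138))]:
    for w in (ray(S,fs(a),.024 if n[0]!='t' else .022),ray(D,fd(b),.024 if n[0]!='t' else .022)): print(n,w.round(4),(tr(w)*1000).round(1))
E
```

```text
[ 0.46193273 -0.29555222 -0.14491919] [[-0.1 -2.3]
 [ 1.1 -1.6]
 [-1.6 -2.3]
 [ 1.4 -0.5]
 [ 0.1  0.2]
 [-1.9 -1.2]
 [ 2.1 -2.8]
 [-1.7 -3.1]]
far [ 0.5429 -0.3041  0.024 ] [81.4  3.2]
far [ 0.5449 -0.3152  0.024 ] [85.  -7.4]
white [ 0.467 -0.273  0.024] [ 1.7 23. ]
white [ 0.4697 -0.2832  0.024 ] [ 5.9 13.4]
near [ 0.3818 -0.2769  0.024 ] [-82.    6.9]
near [ 0.3853 -0.2876  0.024 ] [-76.9  -3.2]
tabfar [ 0.5653 -0.2907  0.022 ] [101.6  19.7]
tabfar [ 0.5703 -0.2975  0.022 ] [107.5  13.7]
tabw [ 0.4568 -0.2991  0.022 ] [-4.6 -4.2]
tabw [ 0.461  -0.3057  0.022 ] [  0.6 -10.2]
tabn [ 0.3585 -0.2599  0.022 ] [-107.5   20.4]
tabn [ 0.3608 -0.2692  0.022 ] [-103.9   11.5]
```

```bash
python3 - <<'E'
from h import *
S=optics.get_calibration('scene');D=optics.get_calibration('side')
pts={}
for n,roi in(('scene',(320,160,510,290)),('side',(175,255,370,370))):
    im=cv2.imread(f"pics/{n}0.png");x0,y0,x1,y1=roi
    g=im[y0:y1,x0:x1].astype(int)
    m=((g.min(2)>170)).astype(np.uint8)
    k,l,st,ce=cv2.connectedComponentsWithStats(m)
    for i in range(1,k):
        if st[i,4]>60: print(n,st[i],(ce[i]+[x0,y0]).round(1))
    m=((g[:,:,0]>g[:,:,2]+50)).astype(np.uint8)
    cs,_=cv2.findContours(m,0,2);c=max(cs,key=cv2.contourArea)
    print(n,(cv2.approxPolyDP(c,3,True)[:,0]+[x0,y0]).tolist())
def P(c):
    K=np.array([[c['fx'],0,c['cx']],[0,c['fy'],c['cy']],[0,0,1]]);return K@np.c_[cv2.Rodrigues(c['rvec'])[0],c['tvec']]
fs=lambda u:np.array(u)/3.8+[310,150]
fd=lambda u:np.array(u)/3.8+[165,250]
for a,b in[((250,187),(628,194)),((333,285),(455,150)),((482,362),(264,160)),((343,40),(752,405)),((752,305),(38,350)),((55,213),(752,82)),((450,525),(185,42))]:
    X=cv2.triangulatePoints(P(S),P(D),fs(a),fd(b));print((X[:3]/X[3]).ravel().round(4))
E
```

```text
scene [  0   5  29  42 419] [330.8 178.9]
scene [ 52  23 101  71 191] [423.3 218.6]
scene [ 48  34  17  11 142] [375.9 198.6]
scene [ 66  57  23  15 263] [396.9 224.4]
scene [106  78  21  15 242] [436.2 244.7]
scene [151 105  24  25 166] [482.9 279.6]
scene [[324, 205], [393, 167], [394, 172], [377, 182], [474, 251], [428, 289], [436, 288], [494, 246], [507, 230], [401, 160]]
side [  0   0  17  62 346] [181.3 280.3]
side [183   0  12  21 125] [365.2 263.3]
side [ 98  25  25  19 346] [285.  288.7]
side [ 48  29  24  15 269] [234.2 291.2]
side [145  39  21  14 230] [329.9 300.4]
side [ 22  51 160  14 294] [276.3 312.6]
side [[175, 341], [177, 354], [331, 367], [362, 361], [364, 271], [360, 327], [196, 315], [194, 308], [213, 266], [212, 260]]
[ 0.5459 -0.309   0.0188]
[ 0.4696 -0.2774  0.0192]
[ 0.3842 -0.2816  0.0189]
[ 0.5821 -0.4382  0.0227]
[ 0.3055 -0.3987  0.022 ]
[ 0.611  -0.2281  0.0169]
[ 0.3385 -0.1881  0.0163]
```

>>> apply_moves:
  moves:
    - [[-4, -4.5, 0], [0, 0, 0.1], 0]
    - [[-8, -9, 0], [0, 0, 0.2], 0]
    - [[-11, -13, 0], [0, 0, 0.3], 0]
    - [[-14, -16, 0], [0, 0, 0.4], 0]
    - [[-17, -19.5, 0], [0, 0, 0.5], 0]
    - [[-20, -23, 0], [0, 0, 0.6], 0]
    - [[-23, -26.5, 0], [0, 0, 0.65], 0]
    - [[-26, -30, 0], [0, 0, 0.7], 0]
    - [[-26, -30, 0], [0, 0, 0.7], 0]
    - [[-26, -30, 0], [0, 0, 0.7], 0]

```text
time: 0.98
tool_pos: [0.3317, 0.1395, 0.2194]
ee_rot: [3.142, 0.002, 2.079]
wrist_force: [-0.2, 0.9, 0.1]
width: 0.0307
```

```bash
cat >> h.py <<'E'
from bench import robot
from scipy.spatial.transform import Rotation as Ro
TP=np.array([.4619,-.2956,-.145])
def to_world(x,y):
    c,s=np.cos(TP[2]),np.sin(TP[2]);return np.array([TP[0]+c*x-s*y,TP[1]+s*x+c*y])
def to_tray(w):
    d=np.array(w)[:2]-TP[:2];c,s=np.cos(TP[2]),np.sin(TP[2]);return np.array([c*d[0]+s*d[1],-s*d[0]+c*d[1]])
def plan(x,y,ztip):
    o=robot.get_obs();R=Ro.from_euler('xyz',o['ee_rot'])
    w=np.r_[to_world(x,y),ztip+.014]
    G=Ro.from_euler('xyz',[np.pi,0,np.pi/2+TP[2]])
    print('t',o['time'],'pos',o['tool_pos'].round(4),'tray',(to_tray(o['tool_pos'])*1e3).round(1),'rot',o['ee_rot'].round(3),'w',round(o['width'],4),'F',o['wrist_force'].round(1))
    print('shift cm',(R.inv().apply(w-o['tool_pos'])*100).round(2),'turn',(R.inv()*G).as_rotvec().round(3))
E
python3 -c "
from h import *
plan(0,.06,.20);print(optics.get_calibration('wrist'))"
```

```text
t 0.9833 pos [0.3317 0.1395 0.2194] tray [-191.7  411.7] rot [3.142e+00 2.000e-03 2.079e+00] w 0.0307 F [-0.2  0.9  0.1]
shift cm [-39.58  -6.16   0.6 ] turn [0.001 0.002 0.654]
{'fx': 358.47076088511324, 'fy': 358.47076088511324, 'cx': 321.7367528157772, 'cy': 248.33780265942303, 'rvec': array([-2.77669794, -0.7216676 , -0.10009356]), 'tvec': array([-0.35699828, -0.06746752,  0.38217821])}
```

>>> apply_moves:
  moves:
    - [[-4, -0.6, 0], [0, 0, 0.1], 0]
    - [[-8, -1.2, 0], [0, 0, 0.2], 0]
    - [[-12, -1.8, 0], [0, 0, 0.3], 0]
    - [[-16, -2.4, 0], [0, 0, 0.4], 0]
    - [[-20, -3, 0], [0, 0, 0.5], 0]
    - [[-24, -3.7, 0], [0, 0, 0.6], 0]
    - [[-28, -4.3, 0], [0, 0, 0.654], 0]
    - [[-30, -4.6, 0], [0, 0, 0.654], 0]
    - [[-30, -4.6, 0], [0, 0, 0.654], 0]
    - [[-30, -4.6, 0], [0, 0, 0.654], 0]

```text
time: 1.82
tool_pos: [0.4378, -0.1418, 0.2187]
ee_rot: [-3.14, -0.001, 1.427]
wrist_force: [-0.1, 0.4, 0.2]
width: 0.0004
```

```bash
python3 -c "
from h import *
plan(0,.06,.20)
c=optics.get_calibration('wrist');im=optics.snapshot('wrist');cv2.imwrite('pics/w1.png',im[:,:,::-1])
np.save('c1.npy',c,allow_pickle=True);print(c)
S=optics.get_calibration('scene');D=optics.get_calibration('side')
for w in (ray(S,(341,156),0),ray(D,(437,335),0)):print('stand',w,to_tray(w))
"
```

```text
t 1.8167 pos [ 0.4378 -0.1418  0.2187] tray [-46.  148.7] rot [-3.140e+00 -1.000e-03  1.427e+00] w 0.0004 F [-0.1  0.4  0.2]
shift cm [-8.87  4.6   0.45] turn [-0.002 -0.001  0.001]
{'fx': 358.47076088511324, 'fy': 358.47076088511324, 'cx': 321.7367528157772, 'cy': 248.33780265942303, 'rvec': array([-2.85745828,  0.20589116,  0.03272458]), 'tvec': array([-0.45274181, -0.10360503,  0.37222019])}
stand [ 0.70477079 -0.39050619  0.        ] [ 0.2540353  -0.05881724]
stand [ 0.71237834 -0.37455564  0.        ] [ 0.25925829 -0.04193485]
```

View pics/w1.png

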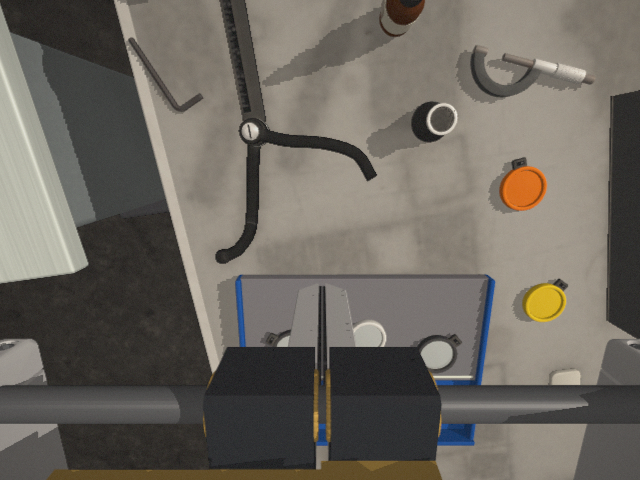

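```bash
python3 -c "
from h import *
c=np.load('c1.npy',allow_pickle=True).item()
for n,u,z in[('far',(437,354),.024),('white',(369,336),.024),('rimN',(236,277),.022),('rimF',(495,278),.022),('edgeline',(460,377),.016),('tabfar',(456,338),.022),('tabn',(268,340),.022)]:
  w=ray(c,u,z);print(n,w.round(4),(to_tray(w)*1e3).round(1))
"
python3 - <<'E'
import cv2
a=cv2.imread("pics/w1.png")[260:400,225:505];cv2.imwrite("pics/w1c.png",cv2.resize(a,None,fx=2.8,fy=2.8,interpolation=2))
E
```

```text
far [ 0.5459 -0.3076  0.024 ] [84.9  0.3]
white [ 0.4716 -0.2737  0.024 ] [ 6.4 23.1]
rimN [ 0.3374 -0.1837  0.022 ] [-139.3   92.7]
rimF [ 0.6135 -0.2247  0.022 ] [139.8  92.1]
edgeline [ 0.5734 -0.3481  0.016 ] [117.9 -35.8]
tabfar [ 0.5689 -0.2914  0.022 ] [105.3  19.6]
tabn [ 0.3576 -0.2636  0.022 ] [-107.9   16.6]
```

View pics/w1c.png

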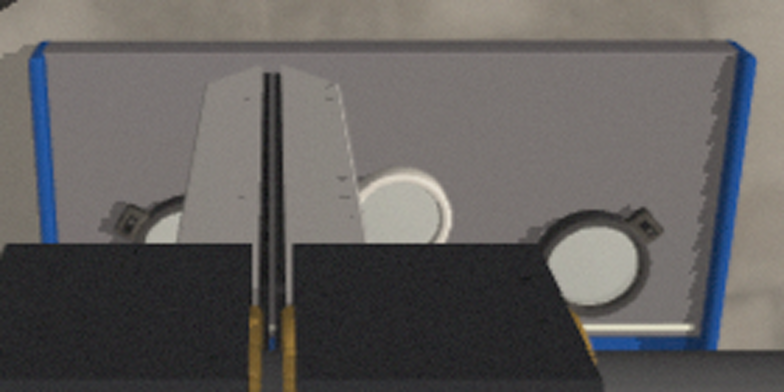

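>>> apply_moves:
  moves:
    - [[-3.5, -1.2, 0], [0, 0, 0], 0]
    - [[-7, -2.3, 0], [0, 0, 0], 0]
    - [[-9.9, -3.3, 0], [0, 0, 0], 0]
    - [[-9.9, -3.3, 3], [0, 0, 0], 0]
    - [[-9.9, -3.3, 6.5], [0, 0, 0], 0]
    - [[-9.9, -3.3, 10], [0, 0, 0], 0]
    - [[-9.9, -3.3, 13], [0, 0, 0], 0]
    - [[-9.9, -3.3, 15], [0, 0, 0], 0]
    - [[-9.9, -3.3, 15.5], [0, 0, 0], 0]
    - [[-9.9, -3.3, 15.5], [0, 0, 0], 0]

```text
time: 2.7
tool_pos: [0.3905, -0.2324, 0.0631]
ee_rot: [-3.139, -0.002, 1.431]
wrist_force: [-0.7, 0.1, -0.6]
width: 0.0004
```

```bash
python3 -c "
from h import *
plan(-.079,.05,.0195)
cv2.imwrite('pics/d2.png',optics.snapshot('side')[:,:,::-1][220:400,140:400].repeat(3,0).repeat(3,1))
cv2.imwrite('pics/s2.png',optics.snapshot('scene')[:,:,::-1][120:310,300:530].repeat(3,0).repeat(3,1))"
```

```text
t 2.7 pos [ 0.3905 -0.2324  0.0631] tray [-79.7  52.2] rot [-3.139e+00 -2.000e-03  1.431e+00] w 0.0004 F [-0.7  0.1 -0.6]
shift cm [-0.23  0.08  2.96] turn [-0.003 -0.002  0.005]
```

View pics/d2.png

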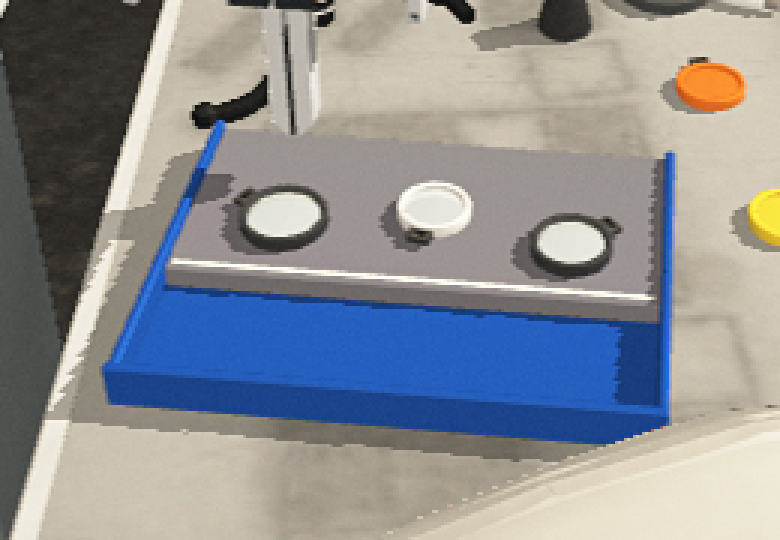

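View pics/s2.png

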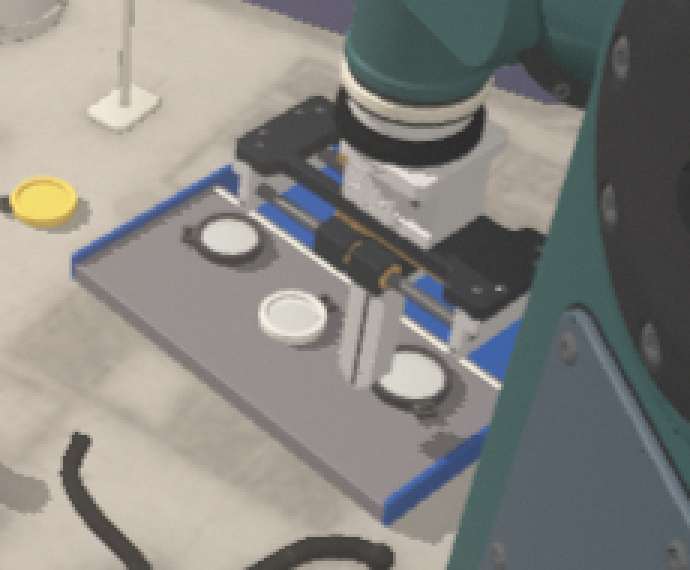

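The side view shows the fingertips (≈(238,264) full frame) raised behind the near black lens (≈(235,292)), clear of the white lens (285,289). I go down next.

>>> apply_moves:
  moves:
    - [[0, 0.1, 1], [0, 0, 0], 0]
    - [[0, 0.1, 1.8], [0, 0, 0], 0]
    - [[0, 0.1, 2.2], [0, 0, 0], 0]
    - [[0, 0.1, 2.5], [0, 0, 0], 0]
    - [[0, 0.1, 2.7], [0, 0, 0], 0]
    - [[0, 0.1, 2.8], [0, 0, 0], 0]
    - [[0, 0.1, 2.9], [0, 0, 0], 0]
    - [[0, 0.1, 2.9], [0, 0, 0], 0]
    - [[-0.5, 0.1, 2.9], [0, 0, 0], 0]
    - [[-0.5, 0.1, 2.9], [0, 0, 0], 0]

```text
time: 3.63
tool_pos: [0.3919, -0.2406, 0.0358]
ee_rot: [3.141, 0.001, 1.428]
wrist_force: [0.2, -0.2, 0.6]
width: 0.0005
```

```bash
python3 -c "
from h import *
plan(-.079,-.036,.0195)
cv2.imwrite('pics/d3.png',optics.snapshot('side')[:,:,::-1][220:400,140:400].repeat(3,0).repeat(3,1))"
```

```text
t 3.6333 pos [ 0.3919 -0.2406  0.0358] tray [-77.2  44.3] rot [3.141e+00 1.000e-03 1.428e+00] w 0.0005 F [ 0.2 -0.2  0.6]
shift cm [-8.03 -0.2   0.24] turn [0.001 0.001 0.003]
```

View pics/d3.png

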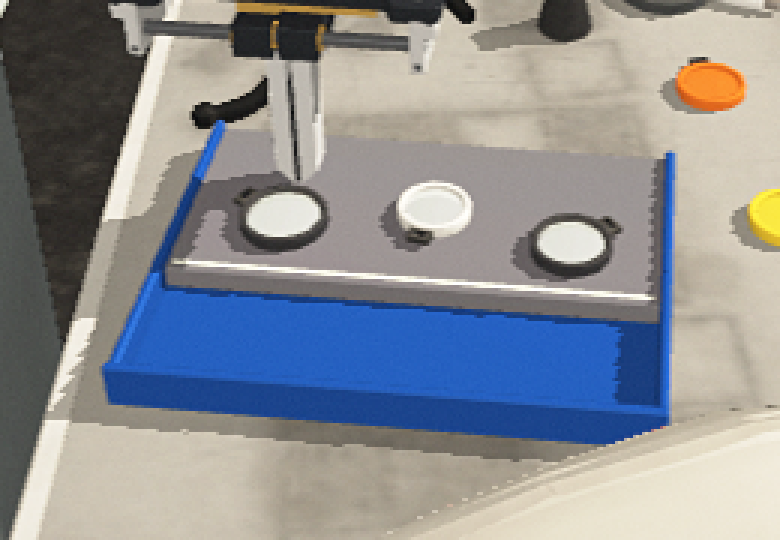

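>>> apply_moves:
  moves:
    - [[0, -0.1, 0.2], [0, 0, 0], 0]
    - [[-0.5, -0.1, 0.2], [0, 0, 0], 0]
    - [[-1, -0.1, 0.2], [0, 0, 0], 0]
    - [[-1.5, -0.1, 0.2], [0, 0, 0], 0]
    - [[-2, -0.1, 0.2], [0, 0, 0], 0]
    - [[-2.5, -0.1, 0.2], [0, 0, 0], 0]
    - [[-3, -0.1, 0.2], [0, 0, 0], 0]
    - [[-3.5, -0.1, 0.2], [0, 0, 0], 0]
    - [[-4, -0.1, 0.2], [0, 0, 0], 0]
    - [[-4, -0.1, 0.2], [0, 0, 0], 0]

```text
time: 4.52
tool_pos: [0.385, -0.2802, 0.0335]
ee_rot: [3.141, 0.0, 1.428]
wrist_force: [0.6, -0.8, -0.8]
width: 0.0004
```

```bash
python3 -c "
from h import *
plan(-.079,-.040,.0195)
cv2.imwrite('pics/d4.png',optics.snapshot('side')[:,:,::-1][220:400,140:400].repeat(3,0).repeat(3,1))"
```

```text
t 4.5167 pos [ 0.385  -0.2802  0.0335] tray [-78.3   4.1] rot [3.141 0.    1.428] w 0.0004 F [ 0.6 -0.8 -0.8]
shift cm [-4.41 -0.08  0.  ] turn [0.    0.    0.002]
```

View pics/d4.png

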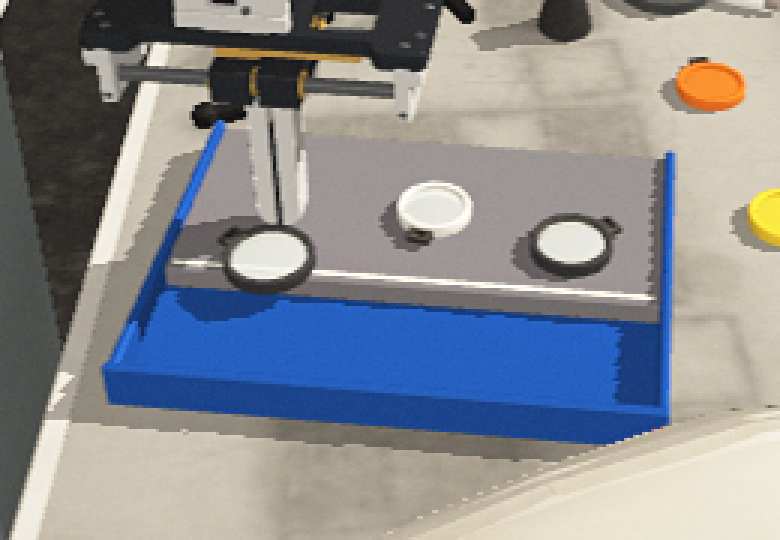

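The near black lens (≈(229,306) full frame) now overhangs the edge and has kept its orientation. I continue past the edge.

>>> apply_moves:
  moves:
    - [[-0.5, 0, 0], [0, 0, 0], 0]
    - [[-1, 0, 0], [0, 0, 0], 0]
    - [[-1.5, 0, 0], [0, 0, 0], 0]
    - [[-2, 0, 0], [0, 0, 0], 0]
    - [[-2.5, 0, 0], [0, 0, 0], 0]
    - [[-3, 0, 0], [0, 0, 0], 0]
    - [[-3.5, 0, 0], [0, 0, 0], 0]
    - [[-4, 0, 0], [0, 0, 0], 0]
    - [[-4.5, 0, 0], [0, 0, 0], 0]
    - [[-4.5, 0, 0], [0, 0, 0], 0]

```text
time: 5.4
tool_pos: [0.3786, -0.3248, 0.0335]
ee_rot: [3.141, 0.001, 1.428]
wrist_force: [-0.3, -0.5, 0.1]
width: 0.0003
```

```bash
python3 -c "
from h import *
plan(-.079,-.045,.0195)
cv2.imwrite('pics/d5.png',optics.snapshot('side')[:,:,::-1][220:400,140:400].repeat(3,0).repeat(3,1))"
```

```text
t 5.4 pos [ 0.3786 -0.3248  0.0335] tray [-78.2 -40.9] rot [3.141e+00 1.000e-03 1.428e+00] w 0.0003 F [-0.3 -0.5  0.1]
shift cm [-0.41 -0.08  0.  ] turn [0.    0.001 0.002]
```

View pics/d5.png

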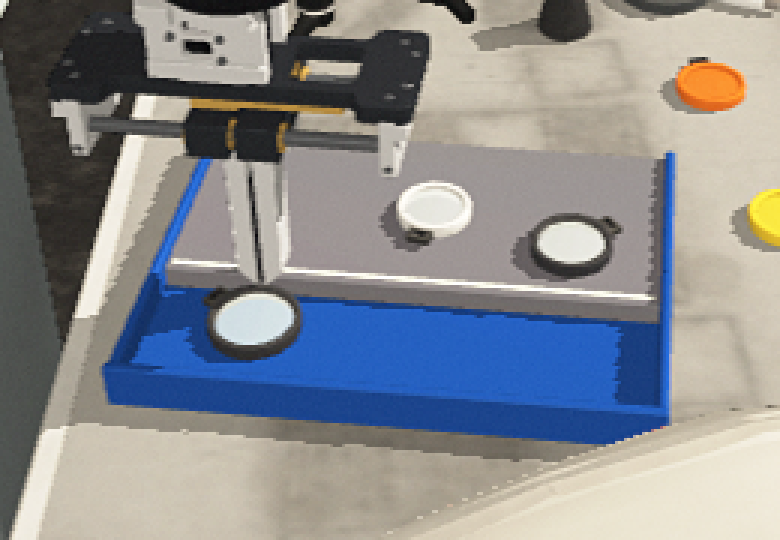

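Here the disc lies over the trough (≈(225,327) full frame), but it looks slightly tilted and the tab may still be caught on the edge. I nudge it 8 mm further.

>>> apply_moves:
  moves:
    - [[-0.2, 0, 0], [0, 0, 0], 0]
    - [[-0.4, 0, 0], [0, 0, 0], 0]
    - [[-0.6, 0, 0], [0, 0, 0], 0]
    - [[-0.8, 0, 0], [0, 0, 0], 0]
    - [[-0.8, 0, 0], [0, 0, 0], 0]
    - [[-0.8, 0, 0], [0, 0, 0], 0]
    - [[0, 0, 0], [0, 0, 0], 0]
    - [[0, 0, -2], [0, 0, 0], 0]
    - [[0, 0, -5], [0, 0, 0], 0]
    - [[0, 0, -7], [0, 0, 0], 0]

```text
time: 6.28
tool_pos: [0.379, -0.323, 0.105]
ee_rot: [3.141, -0.0, 1.429]
wrist_force: [1.0, -0.4, 0.1]
width: 0.0004
```

```bash
python3 -c "
from h import *
plan(.082,.05,.06)
cv2.imwrite('pics/d6.png',optics.snapshot('side')[:,:,::-1][220:400,140:400].repeat(3,0).repeat(3,1))"
```

```text
t 6.2833 pos [ 0.379 -0.323  0.105] tray [-78.  -39.1] rot [ 3.141 -0.     1.429] w 0.0004 F [ 1.  -0.4  0.1]
shift cm [ 8.86 16.03  3.11] turn [ 0.001 -0.     0.004]
```

View pics/d6.png

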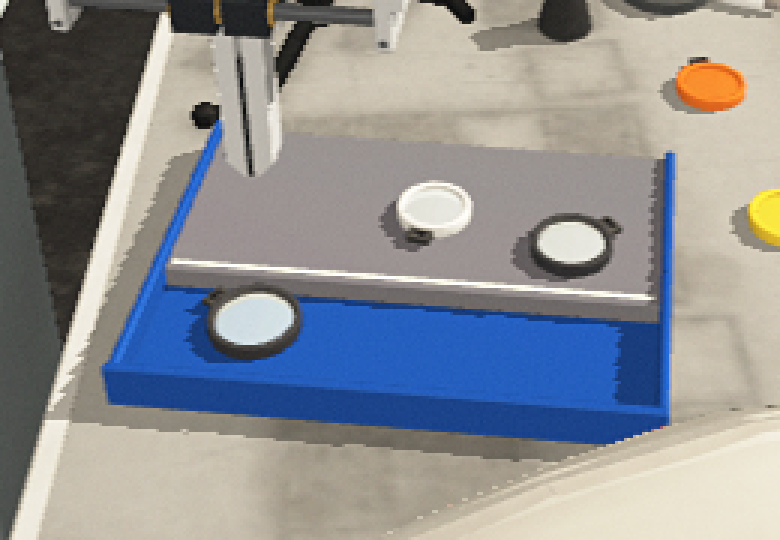

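>>> apply_moves:
  moves:
    - [[2, 3, 0], [0, 0, 0], 0]
    - [[4, 6, 0], [0, 0, 0], 0]
    - [[6, 9.5, 0], [0, 0, 0], 0]
    - [[8, 13, 0], [0, 0, 0], 0]
    - [[8.9, 16, 0], [0, 0, 0], 0]
    - [[8.9, 16, 0], [0, 0, 0], 0]
    - [[8.9, 16, 1], [0, 0, 0], 0]
    - [[8.9, 16, 2.5], [0, 0, 0], 0]
    - [[8.9, 16, 3], [0, 0, 0], 0]
    - [[8.9, 16, 3], [0, 0, 0], 0]

```text
time: 7.17
tool_pos: [0.5469, -0.2576, 0.0706]
ee_rot: [-3.136, -0.002, 1.428]
wrist_force: [-0.4, 0.1, -0.1]
width: 0.0
```

```bash
python3 -c "
from h import *
plan(.082,.045,.0195)
cv2.imwrite('pics/d7.png',optics.snapshot('side')[:,:,::-1][220:400,140:400].repeat(3,0).repeat(3,1))
cv2.imwrite('pics/s7.png',optics.snapshot('scene')[:,:,::-1][120:310,300:530].repeat(3,0).repeat(3,1))"
```

```text
t 7.1667 pos [ 0.5469 -0.2576  0.0706] tray [78.6 49.9] rot [-3.136e+00 -2.000e-03  1.428e+00] w 0.0 F [-0.4  0.1 -0.1]
shift cm [-0.5   0.36  3.7 ] turn [-0.005 -0.002  0.002]
```

View pics/d7.png

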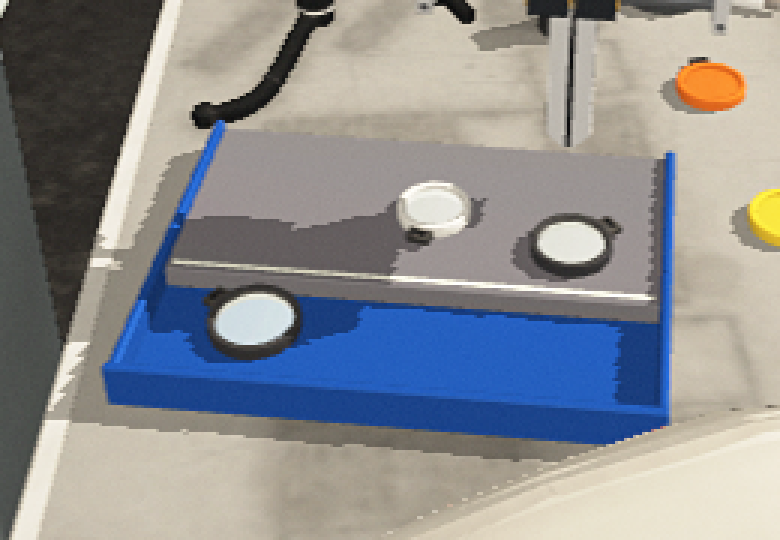

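View pics/s7.png

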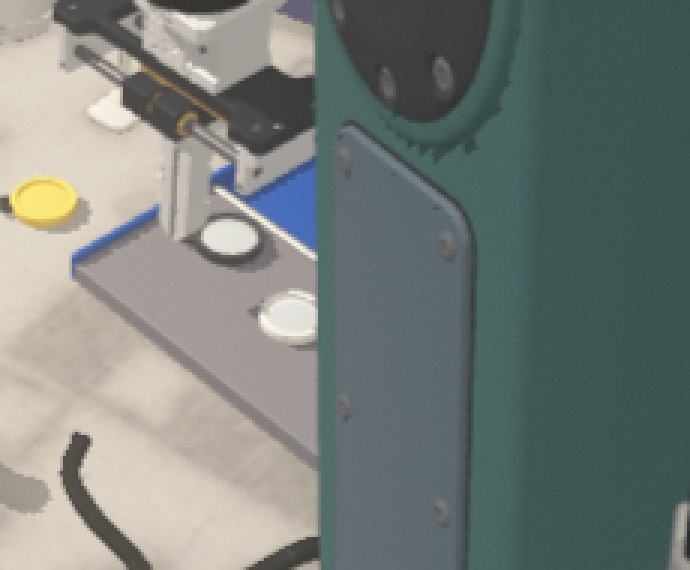

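The fingers are behind the far black lens (side ≈(330,301)). The white lens is still at (285,289). I lower now.

>>> apply_moves:
  moves:
    - [[0, 0.3, 1], [0, 0, 0], 0]
    - [[0, 0.3, 2], [0, 0, 0], 0]
    - [[0, 0.3, 2.6], [0, 0, 0], 0]
    - [[0, 0.3, 3], [0, 0, 0], 0]
    - [[0, 0.3, 3.3], [0, 0, 0], 0]
    - [[0, 0.3, 3.5], [0, 0, 0], 0]
    - [[0, 0.3, 3.6], [0, 0, 0], 0]
    - [[0, 0.3, 3.6], [0, 0, 0], 0]
    - [[-0.5, 0.3, 3.6], [0, 0, 0], 0]
    - [[-0.5, 0.3, 3.6], [0, 0, 0], 0]

```text
time: 8.1
tool_pos: [0.5521, -0.2645, 0.0379]
ee_rot: [3.141, 0.001, 1.428]
wrist_force: [0.4, 1.5, 0.5]
width: 0.0005
```

```bash
python3 -c "
from h import *
plan(.082,-.040,.0195)
cv2.imwrite('pics/d8.png',optics.snapshot('side')[:,:,::-1][220:400,140:400].repeat(3,0).repeat(3,1))"
```

```text
t 8.1 pos [ 0.5521 -0.2645  0.0379] tray [84.8 43.8] rot [3.141e+00 1.000e-03 1.428e+00] w 0.0005 F [0.4 1.5 0.5]
shift cm [-8.38 -0.3   0.45] turn [0.001 0.001 0.003]
```

View pics/d8.png

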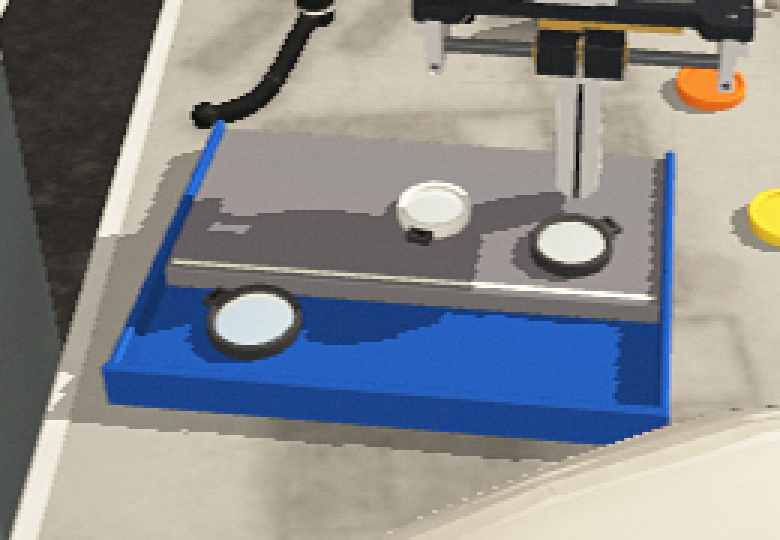

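>>> apply_moves:
  moves:
    - [[0, -0.2, 0.2], [0, 0, 0], 0]
    - [[0, -0.3, 0.4], [0, 0, 0], 0]
    - [[-0.5, -0.3, 0.4], [0, 0, 0], 0]
    - [[-1, -0.3, 0.4], [0, 0, 0], 0]
    - [[-1.5, -0.3, 0.4], [0, 0, 0], 0]
    - [[-2, -0.3, 0.4], [0, 0, 0], 0]
    - [[-2.5, -0.3, 0.4], [0, 0, 0], 0]
    - [[-3, -0.3, 0.4], [0, 0, 0], 0]
    - [[-3.5, -0.3, 0.4], [0, 0, 0], 0]
    - [[-3.5, -0.3, 0.4], [0, 0, 0], 0]

```text
time: 8.98
tool_pos: [0.5438, -0.2991, 0.0335]
ee_rot: [3.141, 0.001, 1.428]
wrist_force: [0.3, -0.5, 0.2]
width: 0.0005
```

```bash
python3 -c "
from h import *
plan(.082,-.045,.0195)
cv2.imwrite('pics/d9.png',optics.snapshot('side')[:,:,::-1][220:400,140:400].repeat(3,0).repeat(3,1))"
```

```text
t 8.9833 pos [ 0.5438 -0.2991  0.0335] tray [81.6  8.4] rot [3.141e+00 1.000e-03 1.428e+00] w 0.0005 F [ 0.3 -0.5  0.2]
shift cm [-5.34  0.03  0.  ] turn [0.    0.001 0.002]
```

View pics/d9.png

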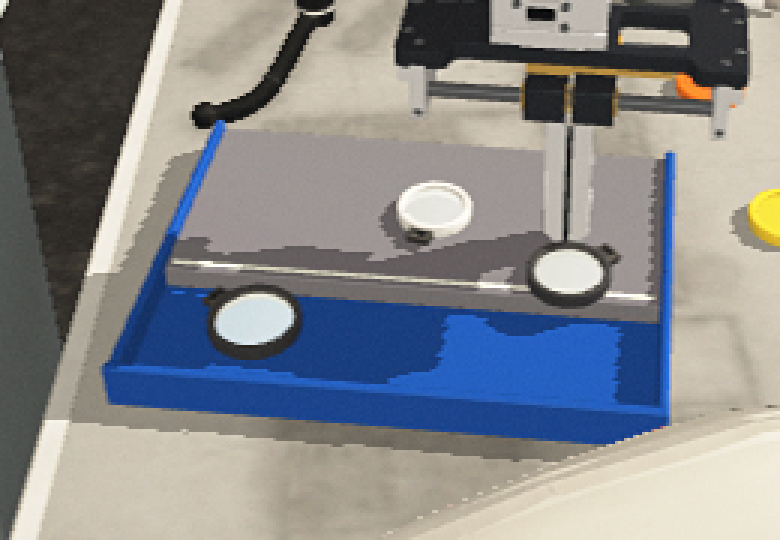

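>>> apply_moves:
  moves:
    - [[-0.5, 0, 0], [0, 0, 0], 0]
    - [[-1, 0, 0], [0, 0, 0], 0]
    - [[-1.5, 0, 0], [0, 0, 0], 0]
    - [[-2, 0, 0], [0, 0, 0], 0]
    - [[-2.5, 0, 0], [0, 0, 0], 0]
    - [[-3, 0, 0], [0, 0, 0], 0]
    - [[-3.5, 0, 0], [0, 0, 0], 0]
    - [[-4, 0, 0], [0, 0, 0], 0]
    - [[-4.5, 0, 0], [0, 0, 0], 0]
    - [[-5, 0, 0], [0, 0, 0], 0]

```text
time: 9.87
tool_pos: [0.5368, -0.3479, 0.0334]
ee_rot: [3.142, 0.0, 1.429]
wrist_force: [-0.7, 0.7, 0.4]
width: 0.0006
```

>>> apply_moves:
  moves:
    - [[-0.4, 0, 0], [0, 0, 0], 0]
    - [[-0.8, 0, 0], [0, 0, 0], 0]
    - [[-1.2, 0, 0], [0, 0, 0], 0]
    - [[-1.2, 0, 0], [0, 0, 0], 0]
    - [[0, 0, 0], [0, 0, 0], 0]
    - [[1, 0, 0], [0, 0, 0], 0]
    - [[1, 0, -2], [0, 0, 0], 0]
    - [[1, 0, -5], [0, 0, 0], 0]
    - [[1, 0, -7], [0, 0, 0], 0]
    - [[1, 0, -7], [0, 0, 0], 0]

```text
time: 10.7
tool_pos: [0.5413, -0.3376, 0.1097]
ee_rot: [3.132, 0.004, 1.43]
wrist_force: [0.4, -0.4, 1.6]
width: 0.0004
```

```bash
python3 -c "
from h import *
plan(0,.06,.10)
cv2.imwrite('pics/d10.png',optics.snapshot('side')[:,:,::-1][220:400,140:400].repeat(3,0).repeat(3,1))"
```

```text
t 10.7 pos [ 0.5413 -0.3376  0.1097] tray [ 84.7 -30.1] rot [3.132 0.004 1.43 ] w 0.0004 F [ 0.4 -0.4  1.6]
shift cm [ 9.04 -8.42 -0.55] turn [0.009 0.004 0.005]
```

View pics/d10.png

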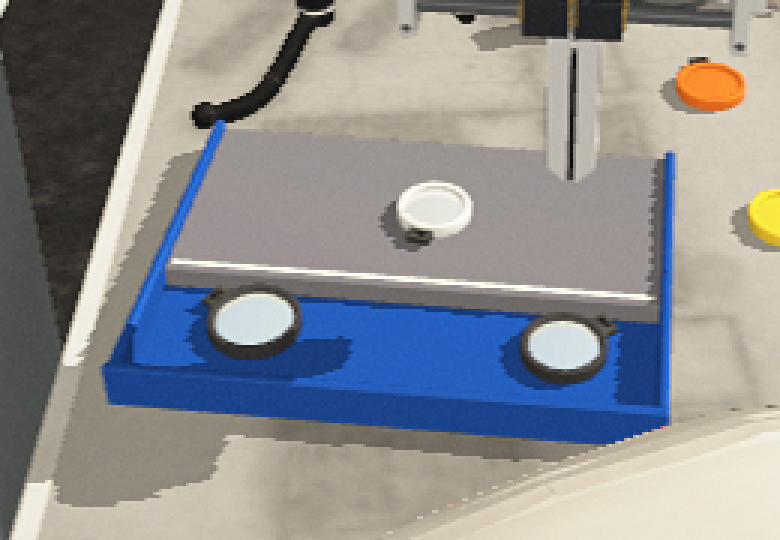

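```bash
cat > tilt.py <<'E'
from h import *
import sys
from scipy.optimize import least_squares
# glass ellipse from image: compare with flat circle of radius r centred at pixel
def blobs(n,im,roi):
    x0,y0,x1,y1=roi;big=cv2.resize(im[y0:y1,x0:x1],None,fx=4,fy=4,interpolation=cv2.INTER_CUBIC).astype(int)
    m=(big.min(2)>160).astype(np.uint8);cs,_=cv2.findContours(m,0,2)
    out=[]
    for c in cs:
        if cv2.contourArea(c)>1500 and len(c)>20:
            e=cv2.fitEllipse(c); 
            if e[1][0]/e[1][1]>.4: out.append((np.array([(e[0][0]+.5)/4-.5+x0,(e[0][1]+.5)/4-.5+y0]),np.array(e[1])/4,e[2]))
    return out
def flat(cal,uv,z,r):
    w=ray(cal,uv,z);t=np.linspace(0,2*np.pi,60)
    p=proj(cal,[w+[r*np.cos(a),r*np.sin(a),0] for a in t]).astype(np.float32);e=cv2.fitEllipse(p);return np.array(e[1]),e[2]
D=optics.get_calibration('side')
for f,im in (('start',cv2.imread('pics/side0.png')),('now',optics.snapshot('side')[:,:,::-1])):
    for c,ax,an in blobs('side',im,(175,255,370,370)):
        fa,fan=flat(D,c,.012,.017)
        print(f,c.round(1),'meas',ax.round(1),round(an),'ratio %.3f'%(ax[0]/ax[1]),'flat ratio %.3f'%(fa[0]/fa[1]),round(fan),(to_tray(ray(D,c,.012 if f=='now' else .024))*1e3).round(1))
E
python3 tilt.py
```

```text
start [329.9 300.4] meas [13.3 21.7] 93 ratio 0.612 flat ratio 0.659 93 [84.3 -5.7]
start [234.1 291.2] meas [14.1 24. ] 83 ratio 0.585 flat ratio 0.629 83 [-78.   -0.9]
start [285.  288.7] meas [17.8 25.7] 96 ratio 0.695 flat ratio 0.640 88 [ 6.  15.4]
start [308.  264.3] meas [10.1 24.1] 94 ratio 0.417 flat ratio 0.601 90 [37.4 88.6]
now [327.5 334.6] meas [15.6 23.5] 93 ratio 0.665 flat ratio 0.716 93 [ 85.8 -72.8]
now [224.2 325.9] meas [16.3 26. ] 81 ratio 0.629 flat ratio 0.677 80 [-78.2 -72. ]
now [284.9 288.8] meas [18.2 25.9] 96 ratio 0.704 flat ratio 0.640 88 [ 3.7 29.5]
now [358.4 284. ] meas [25.9 50.1] 1 ratio 0.516 flat ratio 0.627 95 [130.5  57.5]
now [311.8 266.8] meas [23.3 36.2] 115 ratio 0.643 flat ratio 0.605 91 [43.6 97.8]
```

>>> apply_moves:
  moves:
    - [[0, 0, -3], [0, 0, 0], 0]
    - [[0, 0, -7], [0, 0, 0], 0]
    - [[3, 0, -11], [0, 0, 0], 0]
    - [[7, 0, -12], [0, 0, 0], 0]
    - [[11, 0, -12], [0, 0, 0], 0]
    - [[15, 0, -12], [0, 0, 0], 0]
    - [[19, 0, -12], [0, 0, 0], 0]
    - [[23, 0, -12], [0, 0, 0], 0]
    - [[24, 0, -12], [0, 0, 0], 0]
    - [[24, 0, -12], [0, 0, 0], 0]

```text
time: 11.63
tool_pos: [0.5718, -0.0962, 0.2213]
ee_rot: [-3.138, -0.001, 1.434]
wrist_force: [0.2, -0.9, 0.2]
width: 0.0002
```

```bash
python3 tilt.py | grep now; python3 -c "
from h import *
cv2.imwrite('pics/s11.png',optics.snapshot('scene')[:,:,::-1]);cv2.imwrite('pics/d11.png',optics.snapshot('side')[:,:,::-1])
print(robot.get_obs()['time'],robot.get_obs()['wrist_force'])"
```

```text
now [327.5 334.6] meas [15.5 23.2] 93 ratio 0.670 flat ratio 0.716 93 [ 85.7 -72.8]
now [224.2 325.9] meas [16.3 25.8] 81 ratio 0.631 flat ratio 0.677 80 [-78.2 -72.1]
now [285.  288.8] meas [18.1 25.6] 96 ratio 0.706 flat ratio 0.640 88 [ 3.8 29.5]
now [307.9 264.1] meas [10.  24.2] 93 ratio 0.413 flat ratio 0.601 90 [ 35.6 105.2]
11.7833 [ 0.63232539 -0.64662009  0.61644472]
```

View pics/s11.png

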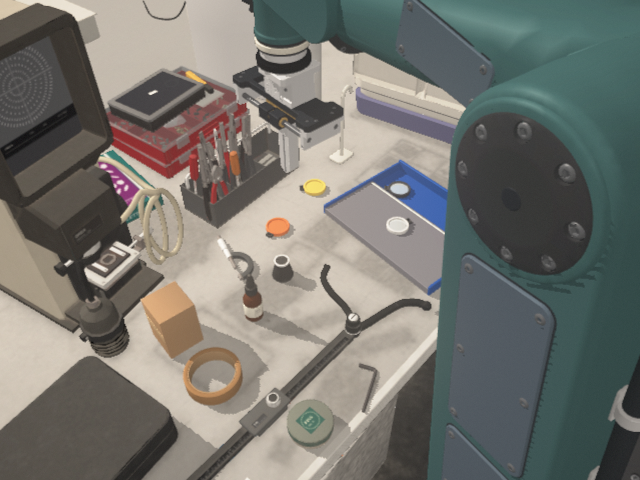

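View pics/d11.png

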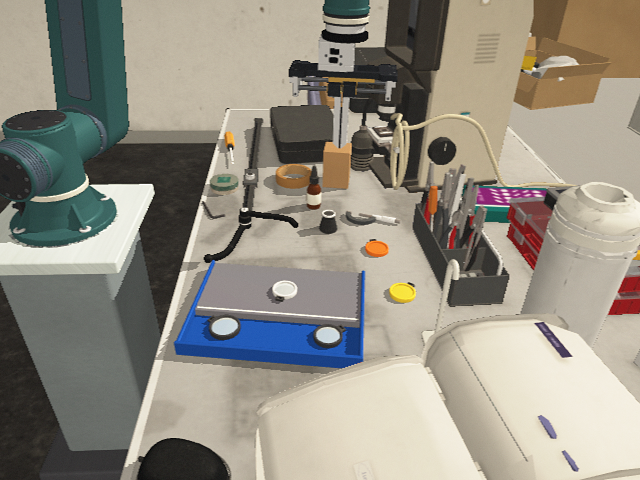

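```bash
python3 -c "
from h import *
im=cv2.imread('pics/s11.png');g=im[178:200,385:415].astype(int);m=(g.min(2)>150)
v,u=np.nonzero(m);c=np.array([u.mean()+385,v.mean()+178]);print(c,len(u))
S=optics.get_calibration('scene');print((to_tray(ray(S,c,.012))*1e3).round(1))
cv2.imwrite('pics/s11c.png',cv2.resize(im[155:235,320:450],None,fx=6,fy=6,interpolation=2))"
```

```text
[397.08717949 189.6974359 ] 195
[ 83.6 -60.2]
```

View pics/s11c.png

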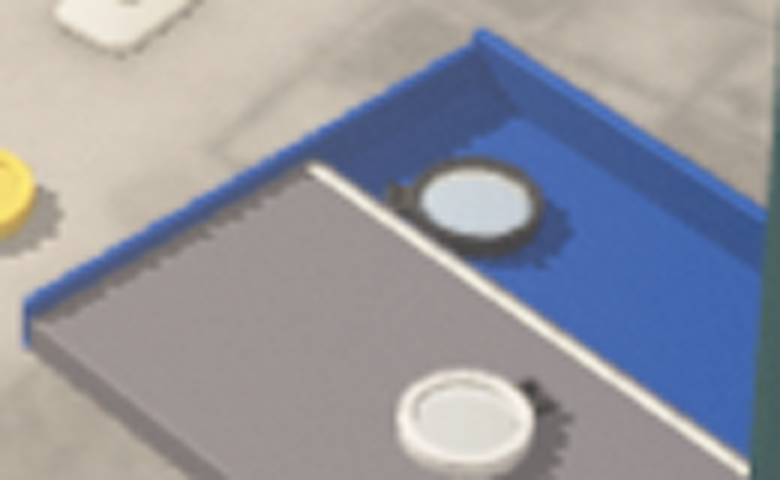

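```bash
python3 -c "
from bench import job
job.close_job()"
```

```text
the job is handed in; nothing more can be done
```

I pushed both black-rimmed lenses over the marked edge with the closed fingertips, one straight sweep each, and handed the job in at about 12 s. `close_job` gives no verdict, so what follows is from my own checks.

- **Lenses in the trough:** both lie just beyond the edge, with disc centres at about tray (-78, -67) mm and (+84, -67) mm. In the side view each glass has the same ellipse-to-flat ratio as it had on the deck (0.93–0.94), so I judge both flat, with tilt well under the limit.
- **White-rimmed lens and bystanders:** the white lens stayed at the same pixel in the side view, (285, 289). I saw no change in the loupe, dropper bottle or carton. The arm is raised clear of everything.
- **What disagreed:** the scene and side cameras differed by about 10 mm in tray y, and triangulated heights came out about 5 mm low. I averaged the views for the positions above. On the far lens the two views gave y of -60 and -73 mm, both inside the limits. The near lens was hidden behind the arm in the final scene picture, so only the side view confirms it.

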